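# Fish the shaker cap out of the caddy gap with the bent rod

## Robot

A 6-joint arm with a two-finger parallel gripper is mounted at the origin on the work surface. World frame = base frame: x ahead of the robot, y to its left, z up, the work surface at z = 0. Lengths are in m, angles in degrees, forces in N, time in s.
With the tool pointing down it reaches from about 0.35 to 0.875 m from the base axis. Payload 4.2 kg.
Tool frame: the origin (TCP) lies on the front face of the gripper's body, between the roots of the fingers; the fingertips stand 70 mm ahead of it and the grasp point (between the pads) lies 51 mm ahead of it (r.nose_length is the distance from the TCP to the fingertips, in m); z points along the fingers, y is the direction in which the jaws open and shut (so a half turn about z gives the same grasp; the last joint's range is limited). The gripper opens to 87 mm and grips with 3 to 60 N. Pads are 19 mm wide; open, the fingers measure 117 mm over their backs; the gripper's body (75 mm by 190 mm) begins 51 mm behind the grasp point.
Start: joints at [83.915, 22.042, 0.453, 0, -68.411, -14.817], TCP at [0.223, 0.584, 0.292] pointing down, gripper open.
Joint ranges: [-179.83, 179.83], [-69.29, 118.12], [-61.27, 80.66], [-181.25, 117.63], [-171.15, -9.14], [-177.46, 177.46]. Speed limits (degrees/s): [159.86, 159.86, 180, 180, 180, 180].

## Interface

Orientations are given as a 3x3 rotation matrix whose columns are the frame's x, y, z axes.
In Python, from station import telemetry, capture, order, r gives the robot as it stands.
- The arm moves only by the tool drive_tool, never from a script. Its argument "series" is a list of rows, each a list of 4 numbers: the shift along the tool's x, y, z as a fraction of full scale, then the turn about the tool's z as a fraction of full scale. In form: [[dx, dy, dz, turn], ...]. A call has 1 to 10 rows; each row is the pose to reach, as a shift and turn from the pose commanded when the call began, along the tool's axes at that moment; what a row does not reach only later rows make up. Full scale, the value 1, is 0.12 m for a shift and 2 rad for a turn. A row lasts 1/8 s, in which the tool goes at most 62.5 mm and 10.7 degrees, less where a joint would pass 70% of its speed; a pose out of reach is approached as far as the arm can. A call with a number of a shift or a turn outside -1 to 1 is refused whole. A call with a gripper value outside its range is refused whole. "fingers" is the finger opening in mm, from 0 to 87, set as the call begins (left out, the last holds). The fingers move at their own pace and stop on an object; the grip force is fixed at half the most. Time passes only in rows, so rows that repeat a pose let the fingers close. It gives the time, the measured TCP pose, the force and the opening at its end, in the units of the state.
- telemetry.sense(): the state, without advancing time (a new reading comes with each control period).
- capture(name): name is "scene" or "top" or "wrist"; returns a dict with "color" (384x512x3 uint8, blue, green, red), "fx", "fy", "cx", "cy" (pixels), "k1" (the pictures are not rectified: a ray, as slopes to the right and down, at radius r is drawn at 1 + k1 r^2 times it, then the intrinsics apply), "eye" and "attitude" of the camera in the world; the wrist camera has in their place "mount" (4x4, takes a point from camera to tool coordinates, whose origin is the TCP and whose axes are the flange's). Camera axes: x right, y up, looking along -z (the intrinsics and any distortion apply to the point x, -y, -z); pixel columns grow to the right and rows downward; lengths in m; the calibration is good to about 2 mm. A picture is of the moment at which its call begins: read the wrist's pose just before it. There is no depth.
- order.finish_job(): hands the job in, once; it reports no verdict.
The state is a dict: "time_s": time; "joints": joint angles; "joint_velocities": joint speeds; "effort": joint torques, N m; "tcp_pos": TCP position; "ee_rot": TCP orientation; "wrist_force": force on the tool from outside, world axes, zero at the start; "moment": the same for the moment, N m; "gripper_width": opening from 0.0 (shut) to 1.0 (fully open).
Only numpy, scipy, OpenCV 4.12 (cv2) and the standard library are available. Lean on these libraries where they do the work, as an engineer would, in place of code of your own. Each camera call takes 0.05 s, during which the arm holds its last target. There are 200 camera calls.

## Task

The shaker cap has dropped into the narrow gap between the two bins of the white steel caddy. Take the wooden-handled bent rod from the perforated shelf, rake the cap out through the open end of the gap with it, and lay the rod back on the perforated shelf as it was, handle flat on the shelf and bent end hanging over its edge. Then stand the cap upright in the shallow steel tray, never touching it with the gripper while it is in the gap and leaving the other bar things where they are.

Things in the scene. Friction and masses are not known exactly. Their poses are not given: they have to be found in the camera images.
- gap_mouth (a point): Open end of the caddy's gap: at table height, middle of the gap's width. +y points out of the gap along its length, x across it, z up. The gap is 48 mm wide and reaches to y = -167 mm; it is open above and at this end, closed at the other; the table is its floor. The end faces of both bins lie at y = 0.
- cap_center (a point): Stainless shaker cap, round, 30 mm across, 26 mm high, top narrowed to 25 mm (sides straight for the lower 19 mm), about 45 g, standing upright on the table in the gap, centre 50 to 95 mm inside the open end. The point is its centre, 13 mm above its underside; z is its upright axis.
- hook_grip (a point): Centre of the bent rod's wooden handle, a bar 110 mm long (x), 18 mm wide (y), 22 mm high (z), lying flat on the perforated shelf, its length crosswise as the robot sees it (along world y, roughly). +x points along the rod to the bent end, z up. The handle's centre is about 80 mm inside the shelf's -y edge.
- hook_crook (a point): Point of the bent rod where the centre of the cap nests when the crook holds it: 17.5 mm before the bend (x = 197.5 mm from hook_grip) and 63 mm below hook_grip, at mid height of the crook's 5 mm thick wire. Axes as hook_grip. The wire reaches 20 mm beyond this point in +x, 15.5 mm either side in y, and 2.5 mm below it.
- shelf_top (a point): Centre of the top face of the low fixed white perforated shelf, 260 mm (x) by 200 mm (y), 80 mm above the table. The rod's bent end hangs over its -y edge. A jigger stands on it.
- tray_in (a point): Centre of the inner floor of the shallow fixed steel tray, 4 mm above the table; inside 82 mm (x) by 122 mm (y), walls 4 mm thick with the rim 16 mm above the table.
- jigger: Steel hourglass jigger, 42 mm across, 70 mm high, on the shelf; origin at its underside. Leave alone.
- strainer: Hawthorne strainer, steel disc 82 mm across with a flat 90 mm handle (-x), lying on the table, 10 mm high; origin under the disc. Leave alone.
- bar_spoon: Stainless bar spoon 220 mm long, lying behind the caddy; origin under its middle. Leave alone.
- carafe: Empty glass carafe, 100 mm across, 200 mm high; origin at its underside. Leave alone.
- squeezer: Red silicone citrus squeezer, 80 mm across, 70 mm high; origin at its underside. Leave alone.
- pick_dispenser: Steel push dispenser with wooden picks, 64 mm across, 130 mm high; origin at its underside. Leave alone.
- cap: The shaker cap itself; origin at the centre of its underside.
- hook: The bent rod, 80 g, balancing about 25 mm ahead (+x) of hook_grip. A 5 mm steel rod leaves the handle at mid height, runs along +x to 215 mm from hook_grip, then bends straight down 63 mm; its end is curled into a level crook open towards the handle (-x), 31 mm wide over all. Origin under the handle's centre, axes as hook_grip.
- caddy: The fixed white perforated steel caddy: two open bins 170 mm long (y) and 100 mm high, 80 mm (-x bin) and 90 mm (+x bin) across, with the narrow gap between them. Two small bottles in the +x bin reach 140 mm high. Origin at table height in the middle of the gap, 85 mm inside gap_mouth, same axes.
Things that resemble listed ones, but are neither listed nor needed, are in the scene too. Leave any green or red look-alike of the part that bears tray_in alone.

How it is judged:
By the outcome, as a careful person would: the job done as asked, in the order asked, and still so for the second after the job is handed in, with the robot touching nothing.
It also fails if it takes over 61 s, if anything falls off the work surface, if the arm or the gripper's body presses on something with over 40 N, if the wrist force passes 120 N, or if a joint passes its speed limit or range.

## Working session

There is one attempt and no reset: what is moved stays moved. The work goes in short steps, Python scripts to look and compute and a tool call to move; the robot and the scene stay as the last step left them, time stands still between calls to the robot, and variables do not carry over. Pictures are saved under pics/ and viewed, about 8 in all and at most 12, crops included, and the job is handed in when it is done.

Besides the shell and the picture viewer there is one more tool, called after ">>>" in YAML: its name, and indented under it one key for each argument. drive_tool: Moves the arm, as the interface text tells. Shift numbers are shares of 0.12 m and turn numbers shares of 2 rad, none past 1 either way. Its arguments: {"type":"object","properties":{"series":{"type":"array","items":{"type":"array","items":{"type":"number","minimum":-1,"maximum":1}}},"fingers":{"type":"number"}},"required":["series"]}

```bash
ls; mkdir -p pics; cat > h.py <<'E'
import numpy as np, cv2
from station import telemetry, capture, order, r
def cam(name):
    s=telemetry.sense(); c=capture(name)
    if 'mount' in c:
        T=np.eye(4);T[:3,:3]=s['ee_rot'];T[:3,3]=s['tcp_pos'];M=T@np.array(c['mount']);c['R']=M[:3,:3];c['e']=M[:3,3]
    else: c['R']=np.array(c['attitude']).reshape(3,3);c['e']=np.array(c['eye'])
    return c
def rays(c,px):
    K=np.array([[c['fx'],0,c['cx']],[0,c['fy'],c['cy']],[0,0,1.]])
    u=cv2.undistortPoints(np.array(px,float).reshape(-1,1,2),K,np.array([c['k1'],0,0,0,0.])).reshape(-1,2)
    return np.c_[u[:,0],-u[:,1],-np.ones(len(u))]@c['R'].T
def plane(c,px,z):
    d=rays(c,px); return c['e']+d*((z-c['e'][2])/d[:,2])[:,None]
def proj(c,P):
    q=(np.atleast_2d(P)-c['e'])@c['R']; a=q[:,0]/-q[:,2]; b=-q[:,1]/-q[:,2]; f=1+c['k1']*(a*a+b*b)
    return np.c_[c['fx']*a*f+c['cx'],c['fy']*b*f+c['cy']]
E
python3 - <<'E'
from h import *
import pickle
print(telemetry.sense())
for n in ['scene','top','wrist']:
    c=cam(n); pickle.dump(c,open(n+'.pkl','wb')); cv2.imwrite(f'pics/{n}0.png',c['color'])
    print(n,c['fx'],c['cx'],c['cy'],c['k1'],c['e'],c['R'].round(3).tolist())
cs=[cv2.imread(f'pics/{n}0.png') for n in ['scene','top']]
cv2.imwrite('pics/t.png',cv2.resize(cs[1],(800,600),interpolation=cv2.INTER_CUBIC)); cv2.imwrite('pics/s.png',cv2.resize(cs[0],(800,600),interpolation=cv2.INTER_CUBIC))
E
```

```text
pics
{'time_s': 0.0, 'joints': array([ 8.39171690e+01,  2.20918798e+01,  3.80941296e-01, -2.72267559e-02,
       -6.84127874e+01, -1.48174922e+01]), 'joint_velocities': array([-0.00935102, -0.15086214, -0.01351528, -0.05305696,  0.03779337,
       -0.00598643]), 'effort': array([ 1.63079236e-03, -3.90667176e+01,  1.87400079e+01,  4.21957567e+00,
        1.09988110e-02, -1.77653769e-04]), 'tcp_pos': array([0.22277793, 0.58347208, 0.29116016]), 'ee_rot': array([[ 9.34139949e-01, -3.56906302e-01, -6.68199323e-04],
       [-3.56906906e-01, -9.34137596e-01, -2.10040377e-03],
       [ 1.25457232e-04,  2.20055602e-03, -9.99997571e-01]]), 'wrist_force': array([ 0.71798   , -0.67406842, -0.6314231 ]), 'moment': array([ 0.01373261, -0.02828751,  0.02399939]), 'gripper_width': 0.9984064479128141}
scene 404.07438827107575 260.7684540804712 193.53854910150605 -0.0987084442880177 [ 1.25991508 -0.08512649  0.82421845] [[0.147, -0.693, 0.705], [0.989, 0.088, -0.12], [0.021, 0.715, 0.699]]
top 348.5245866508082 254.2622330824245 184.22559732720927 -0.09620775963358473 [0.45489819 0.06159345 0.95148743] [[-0.028, 0.996, -0.09], [-0.999, -0.026, 0.02], [0.018, 0.091, 0.996]]
wrist 346.0474109334136 259.1121988662487 194.9256908534494 -0.01193515913036922 [0.29785213 0.55393555 0.38385056] [[-0.357, 0.893, 0.272], [-0.934, -0.342, -0.101], [0.003, -0.291, 0.957]]
```

View pics/t.png

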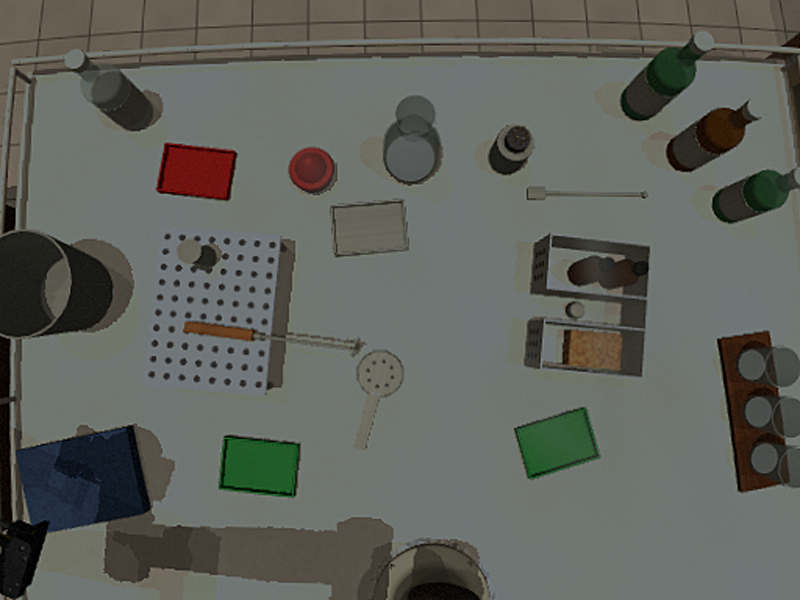

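View pics/s.png

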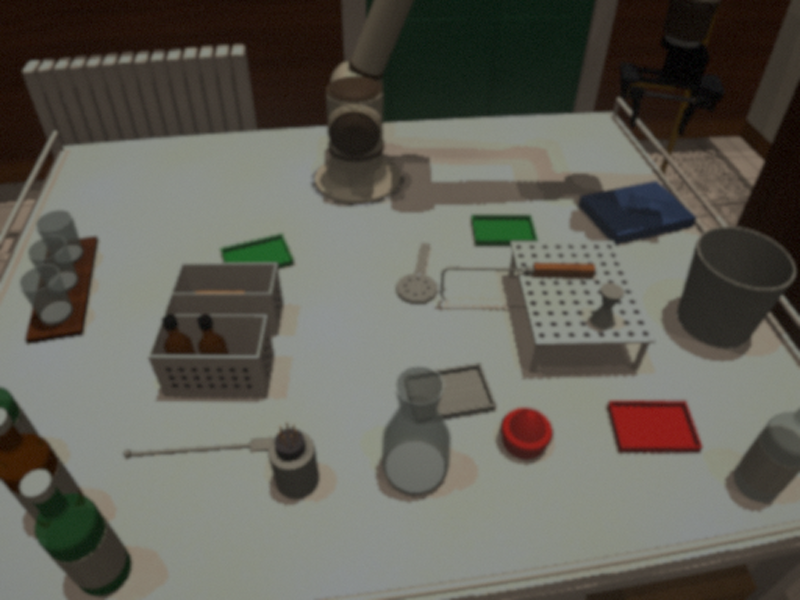

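Top view (800x600): the shelf is at (215,310), with the orange-handled rod at (220,330) and its crook at (358,346). The steel tray is at (370,228); its red look-alike (197,172) and green ones (260,465) and (557,442) stay untouched. The caddy is at (590,305), with its gap open to the left at about (530,308) and the cap inside at (575,311). Next I'll measure these.

```bash
python3 - <<'E'
from h import *
import pickle
t=pickle.load(open('top.pkl','rb')); s=pickle.load(open('scene.pkl','rb'))
def orange(c,box):
    x0,y0,x1,y1=box; h=cv2.cvtColor(c['color'],cv2.COLOR_BGR2HSV)
    m=cv2.inRange(h,(5,120,60),(18,255,255)); z=np.zeros_like(m); z[y0:y1,x0:x1]=m[y0:y1,x0:x1]
    n=cv2.findContours(z,0,2)[0]; k=max(n,key=cv2.contourArea); return cv2.minAreaRect(k)
for c,box in((t,(100,190,175,230)),(s,(330,160,390,180))):
    q=orange(c,box); b=cv2.boxPoints(q); print(q); print(plane(c,[q[0]],0.1)[0],plane(c,b,.1)[:,:2].round(4).tolist())
k=1/1.5625
def P(px,z): return plane(t,np.array(px)*k,z).round(4).tolist()
print('crook',P([[360,346]],.03)); print('cap',P([[575,311]],.02))
print('tray',P([[333,204],[405,200],[409,249],[336,255]],.016))
print('shelf',P([[166,233],[281,237],[267,392],[149,383]],.08))
print('bins+x',P([[549,236],[650,245],[645,298],[545,292]],.1),'bins-x',P([[541,318],[645,330],[641,376],[527,370]],.1))
A=cv2.resize(t['color'][140:245,330:425],None,fx=5,fy=5,interpolation=2)
B=cv2.resize(s['color'][150:215,270:390],None,fx=3,fy=3,interpolation=2)[:, :320]
im=np.zeros((525,800,3),np.uint8); im[:A.shape[0],:A.shape[1]]=A; im[:195,478:798]=B
C=t['color'][195:235,150:256]; C=cv2.resize(C,None,fx=3,fy=3,interpolation=2); im[210:330,478:796]=C
im=np.clip(im*1.7,0,255).astype(np.uint8);cv2.imwrite('pics/c1.png',im)
E
```

```text
((139.47735595703125, 211.1765899658203), (43.41389083862305, 7.095767974853516), 7.305758953094482)
[0.47315458 0.32737574 0.1       ] [[0.4725, 0.3824], [0.4898, 0.3802], [0.4737, 0.2729], [0.4566, 0.2753]]
((360.5, 171.5), (5.0, 37.0), 90.0)
[0.47735871 0.32456159 0.1       ] [[0.4609, 0.2762], [0.4735, 0.3804], [0.4937, 0.3728], [0.4812, 0.2701]]
crook [[0.4417, 0.1085, 0.03]]
cap [[0.4906, -0.2652, 0.02]]
tray [[0.6901, 0.1512, 0.016], [0.694, 0.0248, 0.016], [0.6068, 0.0204, 0.016], [0.5996, 0.1473, 0.016]]
shelf [[0.6342, 0.4209, 0.08], [0.6216, 0.2304, 0.08], [0.3733, 0.2554, 0.08], [0.3909, 0.4473, 0.08]]
bins+x [[0.6091, -0.2015, 0.1], [0.5912, -0.3699, 0.1], [0.5049, -0.3549, 0.1], [0.5191, -0.19, 0.1]] bins-x [[0.4781, -0.1814, 0.1], [0.4534, -0.3515, 0.1], [0.3804, -0.3405, 0.1], [0.3973, -0.1553, 0.1]]
```

View pics/c1.png

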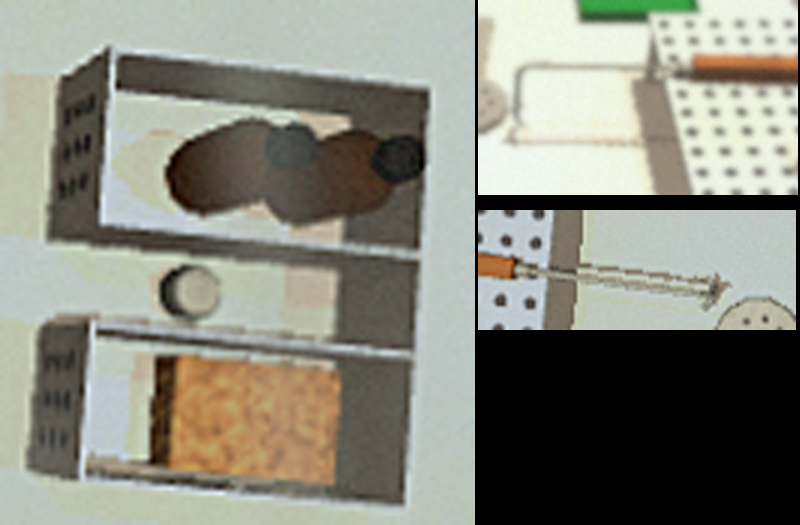

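Crop: the gap opens to the left, with the cap at crop (200,291), upright between the two bins. The crook hangs off the shelf at crop (715,290). I'm moving above the handle for a close wrist view.

>>> drive_tool:
  series:
    - [0.45,0.235,0,0]
    - [0.92,0.47,0,0]
    - [0.92,0.47,0,0]
  fingers: 50

```text
time_s: 0.52
tcp_pos: [0.3079, 0.4888, 0.2923]
ee_rot: [[0.933, -0.361, -0.0], [-0.361, -0.933, -0.001], [0.0, 0.001, -1.0]]
wrist_force: [0.8, -0.0, 0.3]
gripper_width: 0.743
```

>>> drive_tool:
  series:
    - [0.45,0.235,0,0]
    - [0.92,0.47,0,0]
    - [0.92,0.47,0,0]

```text
time_s: 0.9
tcp_pos: [0.3906, 0.3974, 0.2921]
ee_rot: [[0.933, -0.361, -0.0], [-0.361, -0.933, -0.001], [-0.0, 0.001, -1.0]]
wrist_force: [-0.6, 1.4, -0.4]
gripper_width: 0.581
```

>>> drive_tool:
  series:
    - [0.45,0.235,0,0.09]
    - [0.91,0.475,0,0.18]
    - [0.91,0.475,0,0.27]
    - [0.91,0.475,0,0.36]
    - [0.91,0.475,0,0.45]
    - [0.91,0.475,0,0.54]
    - [0.91,0.475,0,0.63]
    - [0.91,0.475,0,0.676]
    - [0.91,0.475,0,0.676]
    - [0.91,0.475,0,0.676]

```text
time_s: 2.15
tcp_pos: [0.4704, 0.3082, 0.2921]
ee_rot: [[-0.143, -0.99, -0.0], [-0.99, 0.143, -0.0], [0.0, 0.0, -1.0]]
wrist_force: [0.4, -0.4, 0.1]
gripper_width: 0.574
```

```bash
cat > look.py <<'E'
from h import *
import pickle,sys
n=sys.argv[1]; c=cam('wrist'); pickle.dump(c,open(n+'.pkl','wb'))
cv2.imwrite(f'pics/{n}.png',cv2.resize(np.clip(c['color']*1.4,0,255).astype(np.uint8),(800,600),interpolation=2))
s=telemetry.sense(); R=np.array(s['ee_rot']);print(s['time_s'],s['tcp_pos'],np.degrees(np.arctan2(R[1,0],R[0,0])),s['joints'].round(1),s['wrist_force'].round(1),s['gripper_width'])
E
python3 look.py w1
```

```text
2.2 [0.47043947 0.30802578 0.29213436] -98.26605076074513 [ 49.7  16.   -8.5  -0.  -65.5 -58. ] [ 0.9 -0.4  0.4] 0.5772728426773585
```

View pics/w1.png

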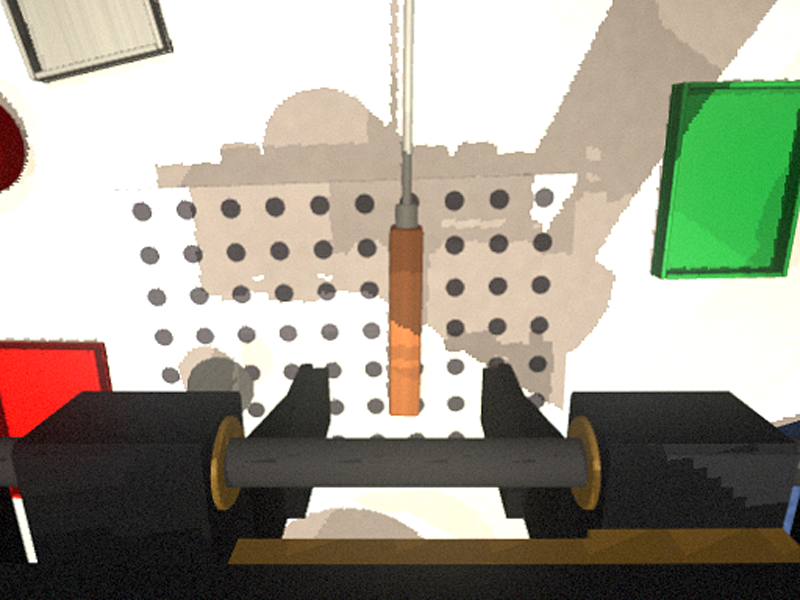

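Wrist view: the handle runs from (406,227) down to (404,414), and the fingers straddle its line. The jigger is at about (220,380).

```bash
python3 - <<'E'
from h import *
import pickle
w=pickle.load(open('w1.pkl','rb')); t=pickle.load(open('top.pkl','rb'))
h=cv2.cvtColor(w['color'],cv2.COLOR_BGR2HSV); m=cv2.inRange(h,(4,110,50),(18,255,255)); m[:, :230]=0; m[:,290:]=0; m[280:]=0
k=max(cv2.findContours(m,0,2)[0],key=cv2.contourArea); q=cv2.minAreaRect(k); b=cv2.boxPoints(q); print(q)
for z in (.102,): 
    B=plane(w,b,z); print(B.round(4).tolist(), B.mean(0))
    d=sorted(B.tolist(),key=lambda p:p[1]); a=(np.array(d[0])+d[1])/2; e=(np.array(d[2])+d[3])/2; v=a-e; print('far,near',a,e,'len',np.linalg.norm(v),'yaw',np.degrees(np.arctan2(v[1],v[0])))
s=1/1.5625
print('rod pts z.091',plane(w,np.array([[406,150],[409,5]])*s,.091))
print('jig top',plane(t,np.array([[189,250]])*s,.15),'base-ish',plane(t,np.array([[208,257]])*s,.08),'wrist top',plane(w,np.array([[220,375]])*s,.15))
E
```

```text
((258.5798034667969, 204.49256896972656), (20.87283706665039, 121.29959869384766), 1.0139788389205933)
[[0.4916, 0.377, 0.102], [0.473, 0.2682, 0.102], [0.4561, 0.2709, 0.102], [0.4729, 0.3801, 0.102]] [0.47340073 0.32405961 0.102     ]
far,near [0.46454774 0.26955895 0.102     ] [0.48225373 0.37856028 0.102     ] len 0.11043003214451218 yaw -99.22644199370998
rod pts z.091 [[0.45902962 0.2324856  0.091     ]
 [0.44785607 0.16524077 0.091     ]]
jig top [[0.59271207 0.35613099 0.15      ]] base-ish [[0.59227068 0.35016981 0.08      ]] wrist top [[0.56068509 0.32017906 0.15      ]]
```

>>> drive_tool:
  series:
    - [0.156,0,0.4,0.008]
    - [0.156,0,0.8,0.008]
    - [0.156,0,0.9,0.008]
    - [0.156,0,0.9,0.008]
  fingers: 40

```text
time_s: 2.7
tcp_pos: [0.4684, 0.2894, 0.1845]
ee_rot: [[-0.16, -0.987, 0.0], [-0.987, 0.16, -0.001], [0.001, -0.0, -1.0]]
wrist_force: [-0.1, 0.4, 0.2]
gripper_width: 0.457
```

>>> drive_tool:
  series:
    - [0,0,0.13,0]
    - [0,0,0.25,0]
    - [0,0,0.25,0]
    - [0,0,0.25,0]

```text
time_s: 3.2
tcp_pos: [0.4682, 0.2892, 0.1545]
ee_rot: [[-0.161, -0.987, 0.0], [-0.987, 0.161, 0.0], [-0.0, -0.0, -1.0]]
wrist_force: [0.5, 0.3, 0.4]
gripper_width: 0.457
```

>>> drive_tool:
  series:
    - [0,0,0,0]
    - [0,0,0,0]
    - [0,0,0,0]
    - [0,0,0,0]
    - [0,0,0,0]
  fingers: 5

```text
time_s: 3.82
tcp_pos: [0.468, 0.289, 0.1545]
ee_rot: [[-0.161, -0.987, 0.0], [-0.987, 0.161, 0.0], [-0.0, -0.0, -1.0]]
wrist_force: [-0.8, -0.4, 1.4]
gripper_width: 0.201
```

>>> drive_tool:
  series:
    - [0,0,-0.2,0]
    - [0,0,-0.5,0]
    - [0,0,-0.8,0]
    - [0,0,-1,0]
    - [0,0,-1,0]

```text
time_s: 4.45
tcp_pos: [0.4684, 0.2895, 0.2758]
ee_rot: [[-0.161, -0.987, 0.003], [-0.987, 0.161, 0.003], [-0.004, -0.002, -1.0]]
wrist_force: [-0.2, -0.8, -1.1]
gripper_width: 0.206
```

>>> drive_tool:
  series:
    - [0.2,-0.06,-0.1,0]
    - [0.5,-0.15,-0.2,0]
    - [0.8,-0.24,-0.3,0]
    - [0.99,-0.294,-0.4,0]

```text
time_s: 4.95
tcp_pos: [0.483, 0.1633, 0.3215]
ee_rot: [[-0.163, -0.987, -0.003], [-0.987, 0.163, -0.002], [0.002, 0.002, -1.0]]
wrist_force: [0.1, 0.6, -1.4]
gripper_width: 0.202
```

>>> drive_tool:
  series:
    - [0.3,-0.09,0,0]
    - [0.6,-0.18,0,0]
    - [0.9,-0.27,0,0]
    - [0.99,-0.294,0,0]

```text
time_s: 5.45
tcp_pos: [0.4985, 0.0405, 0.3212]
ee_rot: [[-0.164, -0.986, -0.003], [-0.986, 0.164, -0.001], [0.001, 0.002, -1.0]]
wrist_force: [1.2, 0.8, -0.5]
gripper_width: 0.204
```

>>> drive_tool:
  series:
    - [0.3,-0.09,0,0]
    - [0.6,-0.18,0,-0.015]
    - [0.9,-0.27,0,-0.028]
    - [0.99,-0.294,0,-0.028]
    - [0.99,-0.294,0,-0.028]
    - [0.99,-0.294,0,-0.028]

```text
time_s: 6.2
tcp_pos: [0.5148, -0.079, 0.3221]
ee_rot: [[-0.105, -0.994, -0.0], [-0.994, 0.105, 0.0], [-0.0, 0.0, -1.0]]
wrist_force: [-0.5, -0.4, -0.9]
gripper_width: 0.202
```

```bash
python3 look.py w2; python3 - <<'E'
from h import *
import pickle
c=cam('top'); pickle.dump(c,open('top2.pkl','wb'))
w=cv2.imread('pics/w2.png'); a=cv2.resize(w,(560,420)); b=cv2.resize(np.clip(c['color'][140:245,290:425]*1.5,0,255).astype(np.uint8),None,fx=4,fy=4,interpolation=2)
im=np.zeros((600,800,3),np.uint8); im[:420,:560]=a
b=b[:,:]; 
cv2.imwrite('pics/w2a.png',w); cv2.imwrite('pics/t2.png',b)
E
```

```text
6.25 [ 0.51480634 -0.07889553  0.32217944] -96.00398871379753 [  9.1  10.6 -11.2  -0.  -68.2 -15.1] [-0.6  0.3 -0.3] 0.1975520698278053
```

View pics/w2.png

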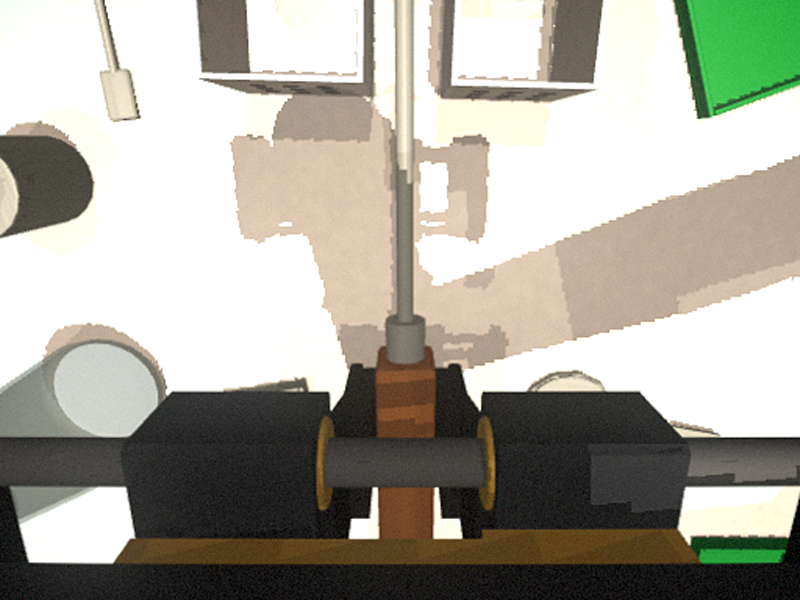

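Wrist view: the mouth is dead ahead. The +x bin's front top edge runs (200,74) to (366,80), the -x bin's runs (445,86) to (595,87), and the base corners are at (373,96) and (441,98). The rod is at x≈405.

```bash
python3 - <<'E'
from h import *
import pickle
w=pickle.load(open('w2.pkl','rb')); t=pickle.load(open('top.pkl','rb')); t2=pickle.load(open('top2.pkl','rb'))
s=1/1.5625
print('top edges',plane(w,np.array([[200,76],[366,81],[445,87],[595,87]])*s,.1).round(4).tolist())
print('far top edges',plane(w,np.array([[372,2],[443,2]])*s,.1).round(4).tolist())
print('base',plane(w,np.array([[373,96],[441,98]])*s,0).round(4).tolist())
print('rod',plane(w,np.array([[405,310],[404,20]])*s,.2587).round(4).tolist())
print('topcam: +x edge',plane(t,[[351,186],[414,190]],.1).round(4).tolist(),'-x edge',plane(t,[[348.4,205],[412.4,210.4]],.1).round(4).tolist())
print('cap top cam',plane(t,[[330+203/5,140+291/5]],.026))
# cap in top: shape
g=cv2.cvtColor(t['color'],6)[185:215,355:385]; 
b=cv2.resize(np.clip(t2['color'][150:240,280:425]*1.5,0,255).astype(np.uint8),None,fx=5,fy=5,interpolation=2); cv2.imwrite('pics/t2.png',b)
c=np.array([.5148,-.0789,.322]);x=np.array([-.105,-.994,0]); print('pred crook,bend px',proj(t2,[c+.1625*x-[0,0,.1265],c+.18*x-[0,0,.0635]]))
E
```

```text
top edges [[0.613, -0.2049, 0.1], [0.524, -0.1928, 0.1], [0.4817, -0.1853, 0.1], [0.4006, -0.1769, 0.1]]
far top edges [[0.5161, -0.2306, 0.1], [0.4793, -0.2267, 0.1]]
base [[0.5259, -0.1928, 0.0], [0.4774, -0.1863, 0.0]]
rod [[0.5115, -0.1111, 0.2587], [0.5034, -0.1899, 0.2587]]
topcam: +x edge [[0.5212, -0.1957, 0.1], [0.5066, -0.3582, 0.1]] -x edge [[0.4743, -0.1867, 0.1], [0.4555, -0.3506, 0.1]]
cap top cam [[ 0.49239176 -0.2704487   0.026     ]]
pred crook,bend px [[383.74825906 192.28561554]
 [403.70855999 190.84315769]]
```

View pics/t2.png

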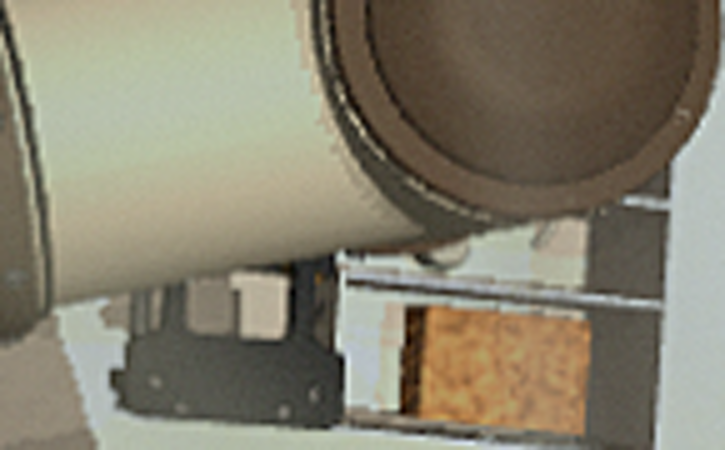

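>>> drive_tool:
  series:
    - [0.25,0.004,0,0.007]
    - [0.52,0.004,0,0.007]
    - [0.52,0.004,0,0.007]
    - [0.52,0.004,0,0.007]

```text
time_s: 6.8
tcp_pos: [0.5079, -0.1411, 0.3223]
ee_rot: [[-0.119, -0.993, 0.0], [-0.993, 0.119, 0.0], [-0.0, -0.0, -1.0]]
wrist_force: [-0.2, 0.5, -1.1]
gripper_width: 0.203
```

```bash
python3 look.py w3
```

```text
6.85 [ 0.50792321 -0.14101294  0.32229016] -96.81897062836012 [  2.1  11.3 -10.4  -0.  -68.4  -8.9] [ 1.   0.5 -1.2] 0.20673921864985842
```

View pics/w3.png

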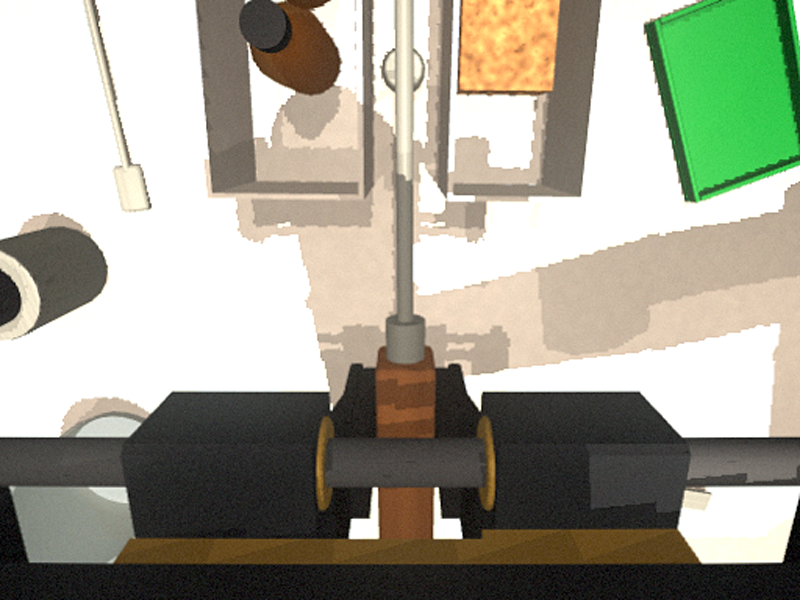

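The cap sits in the gap at (404,69), directly under the rod. The bin front edges are level at y≈195, so the rod is square to the gap.

```bash
python3 - <<'E'
from h import *
import pickle
w=pickle.load(open('w3.pkl','rb')); s=1/1.5625
A=plane(w,np.array([[212,196],[360,196],[447,197],[583,197]])*s,.1); print(A.round(4).tolist())
c=plane(w,np.array([[404.5,69]])*s,.015)[0]; print('cap',c)
T=np.array([.5079,-.141]); x=np.array([-.119,-.993]); y=np.array([-.993,.119])
for p in [*A,c]: print(((p[:2]-T)@x).round(4),((p[:2]-T)@y).round(4))
E
```

```text
[[0.6122, -0.2049, 0.1], [0.5277, -0.1946, 0.1], [0.4782, -0.1881, 0.1], [0.4005, -0.1789, 0.1]]
cap [ 0.49317108 -0.26844974  0.015     ]
0.051 -0.1111
0.0509 -0.026
0.0503 0.0239
0.0504 0.1021
0.1283 -0.0005
```

>>> drive_tool:
  series:
    - [0,0,0.25,0]
    - [0,0,0.5,0]
    - [0,0,0.75,0]
    - [0,0,1,0]
    - [0,0,1,0]

```text
time_s: 7.48
tcp_pos: [0.5067, -0.141, 0.2003]
ee_rot: [[-0.119, -0.993, -0.006], [-0.993, 0.119, 0.0], [0.0, 0.006, -1.0]]
wrist_force: [-0.1, 0.7, 0.1]
gripper_width: 0.205
```

>>> drive_tool:
  series:
    - [0,0,0.2,0]
    - [0,0,0.4,0]
    - [0,0,0.5,0]
    - [0,0,0.57,0]
    - [0,0,0.57,0]
    - [0,0,0.57,0]

```text
time_s: 8.22
tcp_pos: [0.5084, -0.1418, 0.1346]
ee_rot: [[-0.119, -0.993, 0.002], [-0.993, 0.119, -0.0], [-0.0, -0.002, -1.0]]
wrist_force: [-0.0, -0.7, -0.3]
gripper_width: 0.205
```

```bash
python3 look.py w4; python3 - <<'E'
from h import *
c=cam('scene'); a=np.clip(c['color'][160:260,90:190]*1.4,0,255).astype(np.uint8); cv2.imwrite('pics/s4.png',cv2.resize(a,None,fx=6,fy=6,interpolation=2))
E
```

```text
8.275 [ 0.50833525 -0.14184389  0.13464889] -96.86685713767233 [  2.   22.6 -24.8   0.  -42.5  -8.9] [ 0.1 -0.3  0.5] 0.20052548660846012
```

View pics/w4.png

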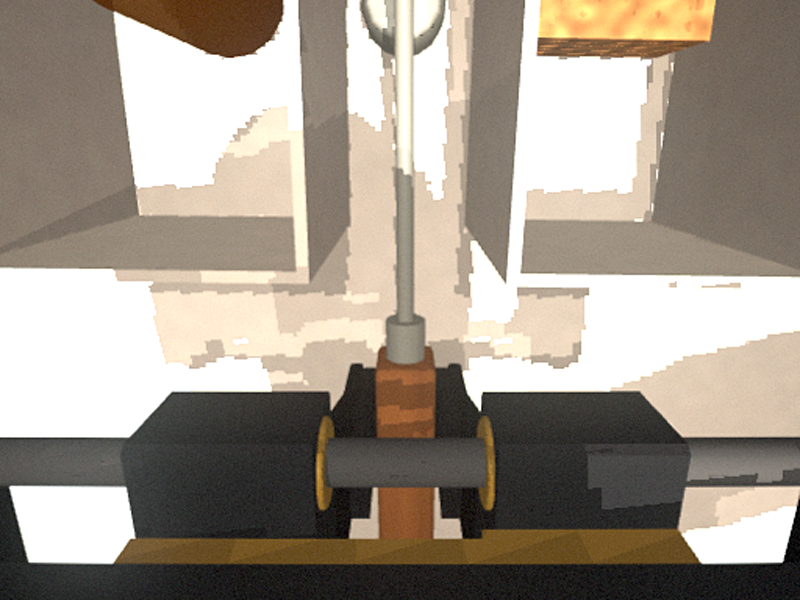

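The cap stands at the top of the view (404,15), with the crook lowered behind it and no contact force. I'll lower slightly more and then pull.

>>> drive_tool:
  series:
    - [0,0,0.02,0]
    - [-0.06,0,0.02,0]
    - [-0.15,0,0.02,0]
    - [-0.25,0,0.02,0]
    - [-0.35,0,0.02,0]
    - [-0.45,0,0.02,0]
    - [-0.55,0,0.02,0]
    - [-0.65,0,0.02,0]
    - [-0.7,0,0.02,0]
    - [-0.7,0,0.02,0]

```text
time_s: 9.57
tcp_pos: [0.518, -0.058, 0.1315]
ee_rot: [[-0.119, -0.993, 0.0], [-0.993, 0.119, 0.0], [-0.0, -0.0, -1.0]]
wrist_force: [0.0, -0.1, -0.7]
gripper_width: 0.207
```

```bash
python3 look.py w5
```

```text
9.625 [ 0.51787153 -0.05829692  0.13145153] -96.86367318864964 [ 11.4  22.4 -25.9  -0.  -41.8 -18.3] [-0.5  0.4 -0.1] 0.19982908252275491
```

View pics/w5.png

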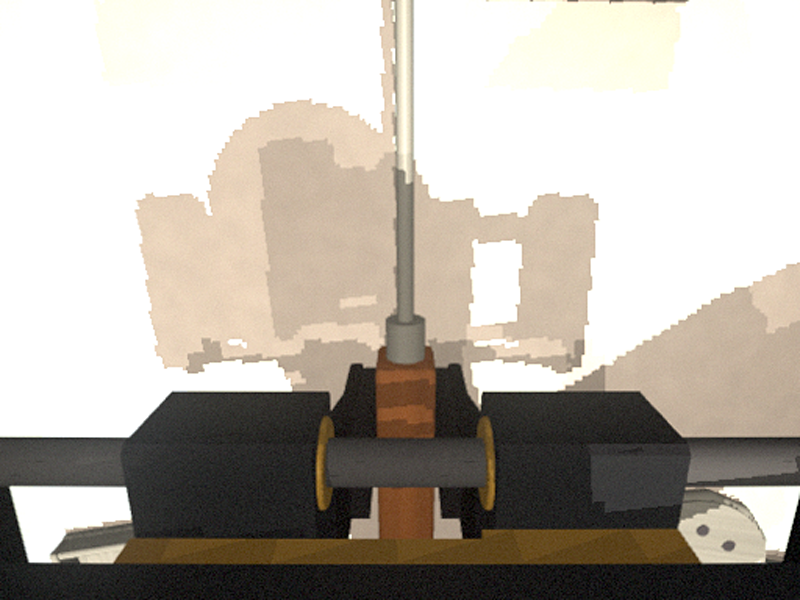

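The wrist view no longer covers the gap, which lies beyond its top edge, but the pull is force-free. I'm continuing the pull.

>>> drive_tool:
  series:
    - [-0.06,0,0,0]
    - [-0.16,0,0,0]
    - [-0.28,0,0,0]
    - [-0.4,0,0,0]
    - [-0.52,0,0,0]
    - [-0.64,0,0,0]
    - [-0.76,0,0,0]
    - [-0.88,0,0,0]
    - [-0.95,0,0,0]
    - [-0.98,0,0,0]

```text
time_s: 10.88
tcp_pos: [0.532, 0.0589, 0.1314]
ee_rot: [[-0.119, -0.993, -0.0], [-0.993, 0.119, -0.0], [0.0, 0.0, -1.0]]
wrist_force: [-0.8, -0.9, -1.4]
gripper_width: 0.203
```

```bash
python3 - <<'E'
from h import *
import pickle
s=telemetry.sense(); print(s['time_s'],s['tcp_pos'])
im=np.zeros((600,800,3),np.uint8)
T=np.array(s['tcp_pos']); x=np.array([-.119,-.993,0]); k=T+.1625*x; k[2]=.013
for i,n in enumerate(['scene','top']):
    c=cam(n); pickle.dump(c,open(n+'5.pkl','wb')); u,v=proj(c,[k])[0].astype(int); print(n,u,v)
    a=c['color'][v-50:v+50,u-33:u+33]; im[:600,i*400:i*400+396]=cv2.resize(np.clip(a*1.4,0,255).astype(np.uint8),(396,600),interpolation=2)
cv2.imwrite('pics/st5.png',im)
E
```

```text
10.875 [0.53199786 0.0588979  0.13141684]
scene 207 217
top 308 192
```

View pics/st5.png

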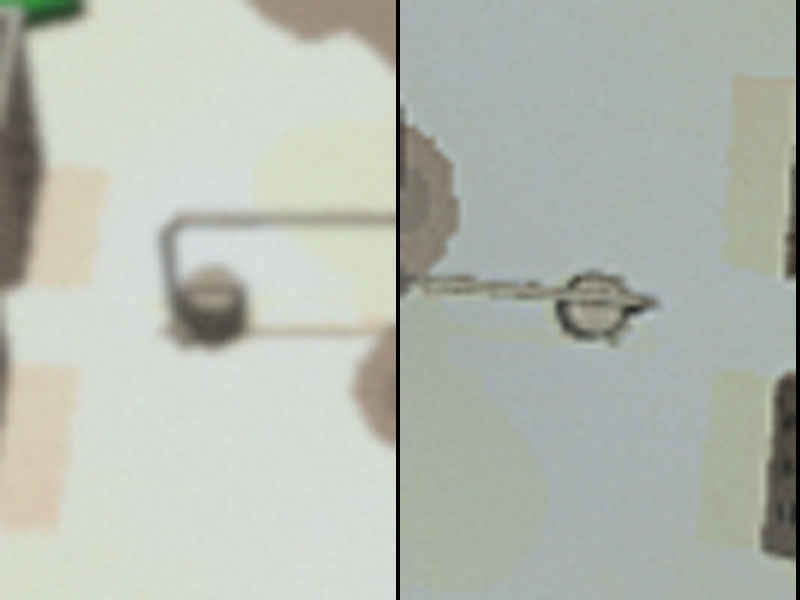

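Both views show the cap upright in the open, nested in the crook about 90 mm outside the mouth. I'll back the crook off it, lift, and carry the rod back to the shelf.

>>> drive_tool:
  series:
    - [0.05,0,0,0]
    - [0.12,0,0,0]
    - [0.2,0,0,0]
    - [0.25,0,0,0]
    - [0.25,0,-0.1,0]
    - [0.25,0,-0.3,0]
    - [0.25,0,-0.6,0]
    - [0.25,0,-0.9,0]
    - [0.25,0,-1,0]

```text
time_s: 12.1
tcp_pos: [0.5293, 0.0289, 0.2547]
ee_rot: [[-0.119, -0.993, 0.006], [-0.993, 0.119, 0.002], [-0.002, -0.006, -1.0]]
wrist_force: [-0.7, -0.4, -1.0]
gripper_width: 0.204
```

>>> drive_tool:
  series:
    - [-0.2,0.07,-0.1,0]
    - [-0.5,0.18,-0.2,0]
    - [-0.8,0.3,-0.25,0]
    - [-1,0.373,-0.25,0]

```text
time_s: 12.6
tcp_pos: [0.4976, 0.1545, 0.2814]
ee_rot: [[-0.119, -0.993, -0.0], [-0.993, 0.119, 0.0], [-0.0, 0.0, -1.0]]
wrist_force: [0.4, 0.2, -0.9]
gripper_width: 0.206
```

>>> drive_tool:
  series:
    - [-0.3,0.11,0,0]
    - [-0.6,0.22,0,0.01]
    - [-0.9,0.33,0,0.02]
    - [-1,0.373,0,0.021]
    - [-1,0.373,0,0.021]
    - [-1,0.373,0,0.021]

```text
time_s: 13.35
tcp_pos: [0.4682, 0.2766, 0.2812]
ee_rot: [[-0.162, -0.987, -0.001], [-0.987, 0.162, -0.001], [0.001, 0.001, -1.0]]
wrist_force: [-1.3, -0.2, -0.4]
gripper_width: 0.205
```

```bash
cat > d.py <<'E'
from h import *
import sys
s=telemetry.sense(); T=np.array(s['tcp_pos']); R=np.array(s['ee_rot']); g=np.array(list(map(float,sys.argv[1:4])))
d=(R.T@(g-T))/.12; yaw=np.degrees(np.arctan2(R[1,0],R[0,0]))
print('t',s['time_s'],T.round(4),'yaw',yaw.round(2),'frac',d.round(3),'turn',round(np.radians(yaw-float(sys.argv[4]))/2,4),'w',s['gripper_width'])
E
python3 d.py .468 .289 .1545 -99.25
```

```text
t 13.35 [0.4682 0.2766 0.2812] yaw -99.33 frac [-0.103  0.018  1.056] turn -0.0007 w 0.20514540078511329
```

>>> drive_tool:
  series:
    - [-0.1,0.018,0.2,0]
    - [-0.1,0.018,0.5,0]
    - [-0.1,0.018,0.8,0]
    - [-0.1,0.018,0.95,0]
    - [-0.1,0.018,0.98,0]
    - [-0.1,0.018,0.98,0]

```text
time_s: 14.1
tcp_pos: [0.4686, 0.2894, 0.1644]
ee_rot: [[-0.162, -0.987, 0.001], [-0.987, 0.162, 0.0], [-0.001, -0.001, -1.0]]
wrist_force: [-0.9, 0.0, -0.0]
gripper_width: 0.205
```

>>> drive_tool:
  series:
    - [0,0,0.03,0]
    - [0,0,0.06,0]
    - [0,0,0.07,0]
    - [0,0,0.07,0]
    - [0,0,0.07,0]

```text
time_s: 14.72
tcp_pos: [0.468, 0.2898, 0.1556]
ee_rot: [[-0.161, -0.987, 0.0], [-0.987, 0.161, 0.0], [-0.0, -0.0, -1.0]]
wrist_force: [-0.6, -0.4, 0.0]
gripper_width: 0.203
```

```bash
python3 d.py .468 .289 .1545 -99.25
```

```text
t 14.725 [0.468  0.2898 0.1556] yaw -99.27 frac [ 0.007 -0.001  0.009] turn -0.0002 w 0.20328055923798172
```

>>> drive_tool:
  series:
    - [0,0,0.012,0]
    - [0,0,0.012,0]
    - [0,0,0.012,0]

```text
time_s: 15.1
tcp_pos: [0.4681, 0.2899, 0.1545]
ee_rot: [[-0.161, -0.987, 0.001], [-0.987, 0.161, 0.0], [-0.001, -0.001, -1.0]]
wrist_force: [-1.5, 0.1, 4.3]
gripper_width: 0.201
```

>>> drive_tool:
  series:
    - [0,0,0,0]
    - [0,0,0,0]
    - [0,0,0,0]
    - [0,0,0,0]
  fingers: 40

```text
time_s: 15.6
tcp_pos: [0.468, 0.2897, 0.1539]
ee_rot: [[-0.161, -0.987, -0.0], [-0.987, 0.161, -0.0], [0.0, 0.0, -1.0]]
wrist_force: [-0.6, 0.2, -0.5]
gripper_width: 0.452
```

>>> drive_tool:
  series:
    - [0,0,-0.1,0]
    - [0,0,-0.4,0]
    - [0,0,-0.8,0]
    - [0,0,-1,0]
    - [0,0,-1,0]
    - [0,0,-1,0]
  fingers: 60

```text
time_s: 16.35
tcp_pos: [0.4675, 0.2893, 0.2734]
ee_rot: [[-0.162, -0.987, -0.001], [-0.987, 0.162, -0.001], [0.001, 0.001, -1.0]]
wrist_force: [-0.0, -0.2, -0.2]
gripper_width: 0.688
```

```bash
python3 look.py w6; python3 - <<'E'
from h import *
import pickle
w=pickle.load(open('w6.pkl','rb'))
h=cv2.cvtColor(w['color'],cv2.COLOR_BGR2HSV); m=cv2.inRange(h,(4,110,50),(18,255,255)); m[:, :230]=0; m[:,290:]=0; m[290:]=0
k=max(cv2.findContours(m,0,2)[0],key=cv2.contourArea); q=cv2.minAreaRect(k); print(q)
B=plane(w,cv2.boxPoints(q),.102); d=sorted(B.tolist(),key=lambda p:p[1]); a=(np.array(d[0])+d[1])/2; e=(np.array(d[2])+d[3])/2; v=a-e; print(a,e,np.linalg.norm(v),np.degrees(np.arctan2(v[1],v[0])))
t5=pickle.load(open('top.pkl','rb')); t=cam('top'); pickle.dump(t,open('top6.pkl','wb')); s=cam('scene'); pickle.dump(s,open('scene6.pkl','wb'))
for c,n in((t,'top'),(s,'scene')):
    u,v=proj(c,[[.515,-.103,.013]])[0].astype(int); g=cv2.cvtColor(c['color'],6)[v-18:v+19,u-18:u+19]; bg=np.median(g)
    mm=(g<bg-25).astype(np.uint8); k=cv2.findContours(mm,0,2)[0]; print(n,u,v,[(cv2.boundingRect(x),cv2.contourArea(x)) for x in k if cv2.contourArea(x)>15])
a=np.clip(t['color']*1.4,0,255).astype(np.uint8)
u,v=proj(t,[[.515,-.103,.013]])[0].astype(int)
im=np.zeros((600,800,3),np.uint8); im[:360,:480]=cv2.resize(a[150:240,90:240-30],None,fx=4,fy=4,interpolation=2)[:, :480]; im[:300,490:790]=cv2.resize(a[v-25:v+25,u-25:u+25],(300,300),interpolation=2)
u,v=proj(s,[[.515,-.103,.013]])[0].astype(int); a=np.clip(s['color']*1.4,0,255).astype(np.uint8); im[300:600,490:790]=cv2.resize(a[v-25:v+25,u-25:u+25],(300,300),interpolation=2)
im[360:600,:480]=cv2.resize(a[145:220,270:420],(480,240),interpolation=2); cv2.imwrite('pics/c6.png',im)
E
```

```text
16.4 [0.46745727 0.28925649 0.27284735] -99.29680077025363 [ 48.6  15.7 -11.8  -0.  -62.6 -57.9] [-0.3  1.   0. ] 0.6923175392804141
((258.5, 225.5), (109.0, 21.0), 90.0)
[0.46469072 0.2687305  0.102     ] [0.48029046 0.36360485 0.102     ] 0.09614829266029758 -99.33732484776759
top 308 191 [((11, 14, 12, 12), 26.5)]
scene 207 217 [((15, 13, 12, 14), 115.0)]
```

View pics/c6.png

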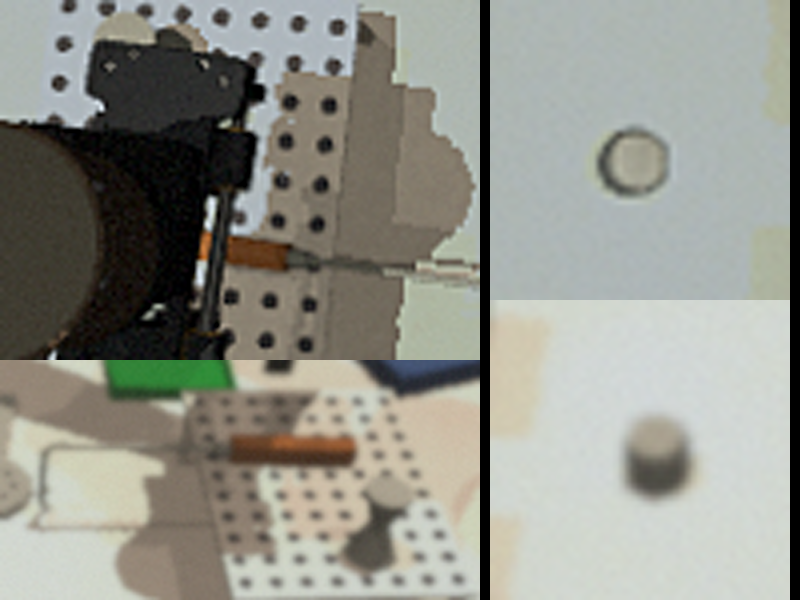

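The rod is back as it was: front end at (0.465,0.269), yaw −99.3, matching the first reading. The cap stands upright alone at top crop (633,162). Now to go above it.

>>> drive_tool:
  series:
    - [0.4,-0.11,0,0]
    - [0.8,-0.224,0,0]
    - [0.8,-0.224,0,0]

```text
time_s: 16.88
tcp_pos: [0.4787, 0.188, 0.2732]
ee_rot: [[-0.165, -0.986, -0.002], [-0.986, 0.165, -0.002], [0.002, 0.002, -1.0]]
wrist_force: [0.6, 1.6, 0.3]
gripper_width: 0.685
```

>>> drive_tool:
  series:
    - [0.4,-0.11,0,0]
    - [0.8,-0.224,0,0]
    - [0.8,-0.224,0,0]

```text
time_s: 17.25
tcp_pos: [0.49, 0.0897, 0.2733]
ee_rot: [[-0.165, -0.986, -0.001], [-0.986, 0.165, -0.001], [0.001, 0.001, -1.0]]
wrist_force: [0.0, 0.0, 0.0]
gripper_width: 0.685
```

>>> drive_tool:
  series:
    - [0.4,-0.11,0,0]
    - [0.8,-0.224,0,0]
    - [0.8,-0.224,0,0]

```text
time_s: 17.62
tcp_pos: [0.5014, -0.0087, 0.2734]
ee_rot: [[-0.164, -0.986, -0.001], [-0.986, 0.164, -0.0], [0.001, 0.001, -1.0]]
wrist_force: [0.5, 0.4, -0.0]
gripper_width: 0.688
```

>>> drive_tool:
  series:
    - [0.4,-0.11,0,-0.01]
    - [0.77,-0.224,0,-0.021]
    - [0.77,-0.224,0,-0.021]
    - [0.77,-0.224,0,-0.021]
    - [0.77,-0.224,0,-0.021]

```text
time_s: 18.25
tcp_pos: [0.5129, -0.1016, 0.2739]
ee_rot: [[-0.118, -0.993, -0.0], [-0.993, 0.118, 0.0], [-0.0, 0.0, -1.0]]
wrist_force: [-0.3, -0.2, 0.3]
gripper_width: 0.696
```

```bash
python3 look.py w7; python3 - <<'E'
from h import *
import pickle
w=pickle.load(open('w7.pkl','rb')); t=pickle.load(open('top6.pkl','rb')); s=pickle.load(open('scene6.pkl','rb'))
print('top',plane(t,[[307.2,193.1]],.02),plane(s,[[207-25+167/6,217-25+157/6]],.013))
u,v=proj(w,[[.5127,-.1025,.02]])[0]; print(u,v)
g=cv2.cvtColor(w['color'],6); v0,u0=int(v)-45,int(u)-45; p=cv2.medianBlur(g[v0:v0+90,u0:u0+90],3)
for l in (60,90,120,150,180):
    n=cv2.findContours((p<l).astype(np.uint8),0,2)[0]; print(l,[(x+u0,y+v0,W,H,cv2.contourArea(k)) for k in n for x,y,W,H in [cv2.boundingRect(k)] if cv2.contourArea(k)>60])
c=cv2.HoughCircles(p,3,1.5,30,param1=100,param2=0.6,minRadius=10,maxRadius=24)
if c is not None:
  for x,y,r in c[0]: print('circ',x+u0,y+v0,r,plane(w,[[x+u0,y+v0]],.02)[0],plane(w,[[x+u0,y+v0]],.026)[0])
E
```

```text
18.3 [ 0.51291904 -0.10170324  0.2740229 ] -96.75716388446556 [  6.6  13.  -15.4  -0.  -61.6 -13.3] [-0.   0.   0.8] 0.6870412893215568
top [[ 0.51144195 -0.09900363  0.02      ]] [[ 0.51742974 -0.09677646  0.013     ]]
259.4357107678502 171.72921806946795
60 []
90 [(245, 158, 28, 29, 191.5)]
120 [(282, 210, 22, 6, 93.5), (244, 156, 29, 33, 707.5)]
150 [(214, 126, 90, 90, 6824.5)]
180 [(214, 126, 90, 90, 6966.5)]
circ 258.25 173.25 14.95 [ 0.51409716 -0.10105443  0.02      ] [ 0.51391349 -0.10246305  0.026     ]
circ 289.75 177.75 19.75 [ 0.48240822 -0.09250953  0.02      ] [ 0.4827733  -0.09406612  0.026     ]
circ 283.75 146.25 23.05 [ 0.48538372 -0.12565133  0.02      ] [ 0.48569728 -0.12663402  0.026     ]
circ 259.75 204.75 21.25 [ 0.51656382 -0.06700333  0.02      ] [ 0.51633744 -0.0690016   0.026     ]
circ 303.25 215.25 20.95 [ 0.47190888 -0.04983092  0.02      ] [ 0.47245577 -0.05212656  0.026     ]
circ 237.25 141.75 23.05 [ 0.53112678 -0.13561618  0.02      ] [ 0.53064822 -0.13642632  0.026     ]
circ 225.25 191.25 23.05 [ 0.55056669 -0.08598237  0.02      ] [ 0.5497515  -0.08765199  0.026     ]
```

>>> drive_tool:
  series:
    - [0,-0.008,0.35,0]
    - [0,-0.008,0.7,0]
    - [0,-0.008,1,0]
    - [0,-0.008,1,0]

```text
time_s: 18.8
tcp_pos: [0.5122, -0.1025, 0.1518]
ee_rot: [[-0.119, -0.993, -0.006], [-0.993, 0.119, -0.0], [0.001, 0.006, -1.0]]
wrist_force: [-0.1, -0.1, -1.1]
gripper_width: 0.693
```

>>> drive_tool:
  series:
    - [0,0,0.2,0]
    - [0,0,0.4,0]
    - [0,0,0.58,0]
    - [0,0,0.65,0]
    - [0,0,0.65,0]
    - [0,0,0.65,0]

```text
time_s: 19.55
tcp_pos: [0.5147, -0.103, 0.0773]
ee_rot: [[-0.119, -0.993, 0.003], [-0.993, 0.119, 0.0], [-0.0, -0.003, -1.0]]
wrist_force: [-0.7, -1.0, 0.2]
gripper_width: 0.689
```

>>> drive_tool:
  series:
    - [0,0,0,0]
    - [0,0,0,0]
    - [0,0,0,0]
    - [0,0,0,0]
    - [0,0,0,0]
    - [0,0,0,0]
  fingers: 15

```text
time_s: 20.3
tcp_pos: [0.5137, -0.1031, 0.0761]
ee_rot: [[-0.12, -0.993, -0.0], [-0.993, 0.12, -0.0], [0.0, 0.0, -1.0]]
wrist_force: [-0.9, 0.2, 1.0]
gripper_width: 0.337
```

Gripped at 29.3 mm. I'm lifting, then turning so the jaws run along the tray's long side with the camera facing the robot and away from the carafe.

>>> drive_tool:
  series:
    - [0,0,-0.3,0]
    - [0,0,-0.6,0]
    - [0,0,-0.9,0.06]
    - [-0.1,-0.05,-1,0.15]
    - [-0.3,-0.15,-1,0.24]
    - [-0.5,-0.25,-1,0.33]
    - [-0.7,-0.4,-1,0.42]
    - [-0.85,-0.47,-1,0.51]
    - [-0.85,-0.47,-1,0.6]
    - [-0.85,-0.47,-1,0.69]

```text
time_s: 21.55
tcp_pos: [0.5818, -0.0083, 0.1954]
ee_rot: [[-0.998, -0.065, -0.001], [-0.065, 0.998, -0.0], [0.001, 0.0, -1.0]]
wrist_force: [-0.2, 0.6, -0.5]
gripper_width: 0.333
```

>>> drive_tool:
  series:
    - [0,0,0,0.014]
    - [0,0,0,0.014]
    - [0,0,0,0.014]

```text
time_s: 21.92
tcp_pos: [0.5819, -0.0087, 0.196]
ee_rot: [[-0.999, -0.044, -0.0], [-0.044, 0.999, -0.0], [0.0, 0.0, -1.0]]
wrist_force: [-0.6, -0.1, -0.4]
gripper_width: 0.334
```

```bash
python3 d.py .651 .086 .2 -177.5; python3 - <<'E'
from h import *
import pickle
t=pickle.load(open('top.pkl','rb')); g=cv2.cvtColor(t['color'],6)
x0,y0,x1,y1=205,122,268,170; p=g[y0:y1,x0:x1]; print(np.median(p[:4]),np.median(p[20:28,25:40]))
m=(p<np.median(p[:4])-18).astype(np.uint8); k=cv2.convexHull(max(cv2.findContours(m,0,2)[0],key=cv2.contourArea)); q=cv2.minAreaRect(k); b=cv2.boxPoints(q)+[x0,y0]; print(b)
B=plane(t,b,.016); print(B.round(4).tolist(),B.mean(0),[np.linalg.norm(B[i]-B[i-1]).round(4) for i in range(4)])
print('carafe base',plane(t,np.array([[410,165]])/1.5625,0), plane(t,np.array([[416,112]])/1.5625,.2))
E
```

```text
t 21.925 [ 0.5819 -0.0087  0.196 ] yaw -177.47 frac [-0.61   0.763 -0.033] turn 0.0002 w 0.33418261459520743
115.0 101.0
[[210.33218718 130.76480675]
 [258.74935532 126.49270439]
 [261.71587753 160.11330414]
 [213.29870987 164.38540649]]
[[0.6897, 0.1588, 0.016], [0.6983, 0.0259, 0.016], [0.6047, 0.0206, 0.016], [0.5964, 0.1521, 0.016]] [0.64729116 0.08934933 0.016     ] [np.float64(0.0935), np.float64(0.1332), np.float64(0.0937), np.float64(0.1318)]
carafe base [[0.76254016 0.01320381 0.        ]] [[0.7770999  0.01220247 0.2       ]]
```

>>> drive_tool:
  series:
    - [-0.2,0.26,0,0]
    - [-0.4,0.53,0,0]
    - [-0.585,0.783,0,0]
    - [-0.585,0.783,0.3,0]
    - [-0.585,0.783,0.6,0]
    - [-0.585,0.783,0.75,0]
    - [-0.585,0.783,0.75,0]
    - [-0.585,0.783,0.75,0]

```text
time_s: 22.92
tcp_pos: [0.649, 0.0884, 0.1076]
ee_rot: [[-0.999, -0.043, 0.003], [-0.043, 0.999, 0.001], [-0.003, 0.0, -1.0]]
wrist_force: [0.6, -0.6, -0.4]
gripper_width: 0.337
```

```bash
python3 d.py .648 .088 .0815 -177.5;  python3 look.py w8; python3 - <<'E'
from h import *
import pickle
c=cam('scene'); t=cam('top'); pickle.dump(c,open('scene8.pkl','wb'))
im=np.zeros((600,800,3),np.uint8); im[:400,:400]=cv2.resize(np.clip(c['color'][225:275,260:320]*1.3,0,255).astype(np.uint8),(400,400),interpolation=2)
w=cv2.imread('pics/w8.png'); im[:300,400:]=cv2.resize(w,(400,300)); cv2.imwrite('pics/x8.png',im)
E
```

```text
t 22.925 [0.649  0.0884 0.1076] yaw -177.52 frac [ 0.009 -0.003  0.217] turn -0.0002 w 0.33674898199201037
22.975 [0.64910223 0.08841979 0.10784138] -177.5271715661814 [  21.9   34.5   -7.3    0.   -48.  -109.4] [-0.  -0.1  0. ] 0.3322853081544141
```

>>> drive_tool:
  series:
    - [0,0,0.08,0]
    - [0,0,0.15,0]
    - [0,0,0.19,0]
    - [0,0,0.19,0]
    - [0,0,0.19,0]
    - [0,0,0.19,0]

```text
time_s: 23.82
tcp_pos: [0.6483, 0.0883, 0.0835]
ee_rot: [[-0.999, -0.043, 0.001], [-0.043, 0.999, 0.0], [-0.001, 0.0, -1.0]]
wrist_force: [0.2, 0.3, -0.2]
gripper_width: 0.332
```

>>> drive_tool:
  series:
    - [0,0,0.01,0]
    - [0,0,0.02,0]
    - [0,0,0.025,0]
    - [0,0,0.025,0]
    - [0,0,0.025,0]

```text
time_s: 24.45
tcp_pos: [0.6481, 0.0883, 0.0802]
ee_rot: [[-0.999, -0.043, 0.0], [-0.043, 0.999, 0.0], [-0.0, 0.0, -1.0]]
wrist_force: [0.5, 0.5, -1.3]
gripper_width: 0.332
```

>>> drive_tool:
  series:
    - [0,0,0.003,0]
    - [0,0,0.003,0]
    - [0,0,0.003,0]
    - [0,0,0.003,0]
    - [0,0,0.003,0]
  fingers: 46

```text
time_s: 25.08
tcp_pos: [0.648, 0.0882, 0.0799]
ee_rot: [[-0.999, -0.043, 0.0], [-0.043, 0.999, -0.0], [-0.0, -0.0, -1.0]]
wrist_force: [-0.5, -0.7, -0.5]
gripper_width: 0.528
```

>>> drive_tool:
  series:
    - [0,0,-0.1,0]
    - [0,0,-0.4,0]
    - [0,0,-0.8,0]
    - [0,0,-1,0]
    - [0,0,-1,0]

```text
time_s: 25.7
tcp_pos: [0.6491, 0.0886, 0.2035]
ee_rot: [[-0.999, -0.043, 0.006], [-0.043, 0.999, 0.002], [-0.006, 0.002, -1.0]]
wrist_force: [0.5, 0.2, -0.2]
gripper_width: 0.53
```

>>> drive_tool:
  series:
    - [0.3,-0.3,-0.1,0]
    - [0.6,-0.6,-0.3,0]
    - [0.9,-0.9,-0.3,0]
    - [0.95,-0.95,-0.3,0]
    - [0.95,-0.95,-0.3,0]

```text
time_s: 26.32
tcp_pos: [0.5388, -0.0308, 0.2355]
ee_rot: [[-0.999, -0.042, -0.001], [-0.042, 0.999, -0.0], [0.001, -0.0, -1.0]]
wrist_force: [0.8, 0.3, 0.1]
gripper_width: 0.529
```

```bash
python3 - <<'E'
from h import *
s=telemetry.sense(); print(s['time_s'],s['tcp_pos'],s['wrist_force'])
c=cam('scene'); t=cam('top')
f=lambda c,a,b,x,y,w,h: cv2.resize(np.clip(c['color'][a:b,x:y]*1.4,0,255).astype(np.uint8),(w,h),interpolation=2)
im=np.zeros((600,800,3),np.uint8)
im[:300,:400]=f(c,228,273,262,322,400,300); im[:300,400:]=f(t,122,170,205,269,400,300)
im[300:,:400]=f(t,145,255,90,237,400,300); im[300:,400:]=f(c,140,290,70,270,400,300); cv2.imwrite('pics/f.png',im)
E
```

```text
26.325 [ 0.538836   -0.03075344  0.23545607] [0.78770003 0.3405598  0.09383164]
```

View pics/f.png

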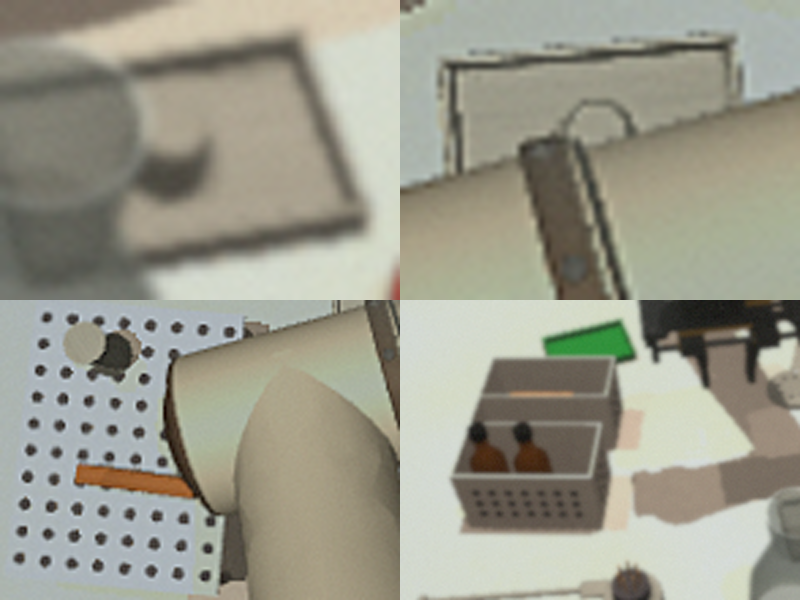

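The cap stands upright in the middle of the steel tray, at scene crop (180,160) and top crop (600,125). The rod lies on the shelf, and the jigger and caddy are undisturbed. The arm is clear, so I'm handing the job in.

```bash
python3 -c "
from h import *
print(order.finish_job())"
```

```text
the job is handed in; nothing more can be done
None
```

I raked the cap out of the gap with the bent rod, laid the rod back on the perforated shelf, and stood the cap upright near the middle of the steel tray. The job was handed in at about 26.4 s of the 61 s allowed.

- **Cap:** the gripper first touched it about 90 mm outside the gap. The last pictures show it upright inside the steel tray, though the carafe and the arm each hid part of it.
- **Rod:** after release, the handle's front end was within about 1 mm of where it started, and its angle within about 0.1°. In that wrist picture part of the handle was hidden, so its measured length came out at 96 mm instead of 110 mm. A scene view at that moment showed the handle flat on the shelf and the bent end hanging over the edge. In the last picture the arm hid the bent end.
- **Forces:** the highest wrist force reported at the end of a move was about 4 N, when I set the rod down.
- **Other things:** the jigger and caddy looked undisturbed in the last picture. I did not measure the remaining bar things again at the end.
- **Disagreement:** the fixed cameras and the wrist camera differed by 3 to 6 mm, and I used the wrist camera for the rod, gap and cap. The tray position came from the overhead camera, shifted only slightly toward the wrist camera.

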